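Turn the drying tote, then stack the caddy over the wet shells

ROBOT

A 6-joint arm with a two-finger parallel gripper is mounted at the origin on the work surface. World frame = base frame: x ahead of the robot, y to its left, z up, the work surface at z = 0. Lengths are in m, angles in rad, forces in N, time in s.
With the tool pointing down it reaches from about 0.325 to 0.9 m from the base axis. Payload 3.5 kg.
Tool frame: the origin (TCP) lies between the finger pads; the fingertips stand 14 mm ahead of it and the grasp point (between the pads) lies 5 mm behind it; x points along the fingers, z is the direction in which the jaws open and shut, and the axes are right-handed (so a half turn about x gives the same grasp; the last joint's range is limited). The gripper opens to 85 mm and grips with 20 to 120 N. Pads are 22 mm wide; open, the fingers measure 114 mm over their backs; the gripper's body (76 mm by 85 mm) begins 54 mm behind the grasp point. The pads swing forward as they close: fully open they stand 13 mm farther back than shut.
Start: joints at [1.125, 0.276, -0.026, 1.268, 0, 1.467], TCP at [0.21, 0.589, 0.245] pointing down, gripper open.
Joint ranges: [-3.12, 3.12], [-0.85, 1.88], [-1.08, 1.24], [-1.95, 2.15], [-1.57, 1.53], [-3.14, 3.14]. Speed limits (rad/s): [2.57, 2.57, 3.14, 3.14, 3.14, 3.14].

INTERFACE

Orientations are given as [roll, pitch, yaw] about the fixed x, y, z axes, in that order (R = Rz(yaw) Ry(pitch) Rx(roll)).
In Python, from cell import r gives the robot as it stands. The module is installed in compiled form; this text tells all that it offers.
- The arm moves only by the tool move_arm, never from a script. Its argument "increments" is a list that holds one entry, the list of rows, each a list of 7 numbers: the shift along the tool's x, y, z in m, then the turn, a rotation vector about the tool's x, y, z in rad, then the closure, from -1 (fully open) to 1 (shut), so that 0 is half open. In form: [[[dx, dy, dz, rx, ry, rz, claw], ...]]. A call has 1 to 5 rows; each row is the pose to reach, as a shift and turn from the pose commanded when the call began, along the tool's axes at that moment; what a row does not reach only later rows make up. A row lasts 1/8 s, in which the tool goes at most 62.5 mm and 10.7 degrees, less where a joint would pass 70% of its speed; a pose out of reach is approached as far as the arm can. A call with a gripper value outside its range is refused whole. The fingers move at their own pace and stop on an object; "grip_force" is the grip in N (left out, the last holds). Time passes only in rows, so rows that repeat a pose let the fingers close. It gives the time, the measured TCP pose, the force and the opening at its end, in the units of the state.
- r.observe(): the state, without advancing time (a new reading comes with each control period).
- r.snapshot(name): name is "scene" or "top" or "wrist"; returns the picture (420x560x3 uint8, red, green, blue); there is no depth.
- r.camera_model(name): a dict with "fov_y" (degrees; the focal length in pixels is half the picture's height over the tangent of half this angle, whatever the lens; pixels are square), "cx", "cy" (the principal point, pixels), "k1" (the pictures are not rectified: a ray, as slopes to the right and down, at radius r is drawn at 1 + k1 r^2 times it, then the intrinsics apply), "R" (3x3) and "t" (3): a world point X has camera coordinates R X + t; the wrist camera has in their place "T_tool_cam" (4x4, takes a point from camera to tool coordinates, whose origin is the TCP and whose axes are the tool frame's). Camera axes: x right, y down, z forward; pixel columns grow to the right and rows downward; lengths in m; the calibration is good to about 2 mm. A picture is of the moment at which its call begins: read the wrist's pose just before it. camera_model takes no time and is no camera call.
- r.sign_off(): hands the job in, once; it reports no verdict.
Trained networks look in the newest picture that a camera, given by its name, has taken for a name from the list of things; names that differ only in an ending like _2 or _b are one class to them, and where a whole thing is asked for, a point or a joint stands for the part that bears it (a point fixed in the world has none). Each returns a list of dicts, best first, with "score" (0 to 1); they miss things now and then, are a little off and sometimes report something else, mostly with a low value. They report only what shows in the picture. A call takes as long as a camera call. They do not tell look-alikes from the thing itself.
- r.recognise(camera, label): "box" ([centre column, centre row, width, height] in pixels, round what is visible of it).
The state is a dict: "time_s": time; "joint_positions": joint angles; "qd": joint speeds; "joint_torque": joint torques, N m; "tcp_pos": TCP position; "orientation": TCP orientation; "force": force on the tool from outside, world axes, zero at the start; "wrist_torque": the same for the moment, N m; "width": opening from 0.0 (shut) to 1.0 (fully open).
Only numpy, scipy, OpenCV 4.12 (cv2) and the standard library are available. Lean on these libraries where they do the work, as an engineer would, in place of code of your own. Each camera call takes 0.05 s, during which the arm holds its last target.

TASK

The tote on the banding wheel holds two freshly painted shells, and as it stands the caddy would sink into it and crush them. Turn the wheel about half a turn by pushing its upright peg round, then lift the caddy by its grip and, with its low end still towards the robot, set it down (do not drop it) on the tote so that it stacks level on the four shoulders inside the rim, then let go. Never let it touch the shells, and leave the other things on the bench where they are.

Things in the scene. Friction and masses are not known exactly. Their poses are not given: they have to be found in the camera images.
- stand: fixed foot of the banding wheel (turntable), a dark metal disc 170 mm across; origin on the bench at the wheel's vertical axis; its axes are parallel to the world's. It may stand left or right of the robot's centre line, the caddy on the other side
- wheel (a joint): angle of the wheel (rad), positive anticlockwise from above; -0.4 to 0.4 at the start; turns either way by a full turn with light friction (1 to 2 N at the peg) and stays where left. A metal disc 230 mm across, top 30 mm above the bench; the tote is clipped on it
- tote_base (a point): centre of the grey tote's underside, 30 mm above the bench, turning with the wheel (x along world x at wheel angle 0). Tote 180 (x) by 120 (y) by 70 mm tall, open, walls and floor 4 mm. Four shoulders inside: columns 20 mm along x, 16 mm in from the long walls (80 mm free between), tops 58 mm above the underside, 12 mm below the rim, at x = -66 and +30 mm
- tote_end (a point): middle of the upper edge of the tote's -x end wall (the end with shoulders close to it), 90 mm from the wheel's axis; starts on the robot's side of the axis and must end on the far side
- peg_top (a point): top centre of the wheel's upright round wooden peg, 16 mm thick, rising from 30 to 100 mm above the bench, on the disc at x = 0, y = +95 mm of the tote's axes (35 mm out from the tote's long wall)
- caddy: loose grey stack-nest caddy, 0.26 to 0.47 kg; origin at the centre of its underside; 160 (x) by 100 (y) mm, walls 60 mm tall, low end (-x) 30 mm. Long sides have full-height grooves 16 mm deep at x = -80 to -50 (cut-back corners) and 14 to 46 mm. Starts on the bench, low end to the robot within 0.45 rad
- caddy_grip (a point): centre of the caddy's carrying grip, 85 mm above its underside: a straight bar 110 mm along the caddy's x, 14 mm thick along its y, 20 mm tall (75 to 95 mm), open underneath
- caddy_low_end (a point): middle of the caddy's low end, x = -80 mm, 30 mm up. Caddy x axis the same way as the tote's: shoulders enter the grooves and it nests down inside. Axes reversed (half a turn apart): it stacks on the shoulder tops, underside 58 mm above the tote's underside, inside the rim with 6 mm play all round
- shell0: wet red dome-shaped shell, 44 mm across, 34 mm tall, 30 g, loose on the tote's floor; origin at its underside
- shell1: second such shell
- jar_far: bystander: small closed paint jar, 44 mm across, 55 mm tall; origin at its underside or lower face
- water_cup: bystander: white cup, 52 mm across, 60 mm tall; origin at its underside or lower face
- glue: bystander: white bottle, 52 mm across, 110 mm tall; origin at its underside or lower face
- palette: bystander: white plate, 150 mm across, 18 mm tall; origin at its underside or lower face
- brush: bystander: paint brush lying flat, 200 mm long; origin at its underside or lower face
- tape: bystander: ring (roll of tape) lying flat, 90 mm across, 25 mm tall; origin at its underside or lower face
- can: bystander: metal can, 76 mm across, 90 mm tall; origin at its underside or lower face
Things that resemble listed ones, but are neither listed nor needed, are in the scene too. What is shaped like the shell1 but purple or turquoise is not meant.

How it is judged:
On the way:
1. the tote is turned about half a turn (within about 45 degrees), so that its end with the close shoulders lies on the far side (x of tote_end in the frame of stand above 0.062 m), for 0.2 s.
At the end, for the whole second after the job is handed in: Caddy level on the four shoulders: underside 54-63 mm above the tote's, within 12 mm of its centre and 0.15 rad; tote turned round (its -x end 62 mm or more beyond the axis in x), caddy's low end to the robot (55 mm or more nearer than the axis); shells in the tote; all at rest, released (z of caddy in the frame of tote_base between 0.054 and 0.063 m and horizontal distance between caddy and tote_base below 0.012 m and angle between the x axis of caddy and the x axis of tote_base, either way round below 0.15 rad and angle between caddy's own z axis and vertical below 0.05 rad and x of tote_end in the frame of stand above 0.062 m and x of caddy_low_end in the frame of stand below -0.055 m and horizontal distance between each of shell0, shell1 and tote_base below 0.09 m and height (world z) of each of shell0, shell1 below 0.06 m and linear speed of caddy below 0.02 m/s and velocity of joint wheel between -0.05 and 0.05 rad/s); the robot touches nothing.
It fails at once if the caddy touches a wet shell (contact force between caddy and shell0 above 0.3 N or contact force between caddy and shell1 above 0.3 N).
It fails at once if the robot touches a wet shell (contact force between any of the arm, the fingers and shell0 above 0.3 N or contact force between any of the arm, the fingers and shell1 above 0.3 N).
It fails at once if the caddy is dropped or rammed onto the tote (over 60 N) (contact force between caddy and stand above 60 N).
It fails at once if another thing on the bench is moved by more than 30 mm (distance of any of jar_far, water_cup, glue, palette, brush, tape, can from where it was at the start of the episode above 0.03 m).
It also fails if it takes over 69 s, if anything falls off the work surface, if the arm or the gripper's body presses on something with over 40 N, if the wrist force passes 120 N, or if a joint passes its speed limit or range.

## Working session

There is one attempt and no reset: what is moved stays moved. The work goes in short steps, Python scripts to look and compute and a tool call to move; the robot and the scene stay as the last step left them, time stands still between calls to the robot, and variables do not carry over. Pictures are saved under pics/ and viewed, and the job is handed in when it is done.

Besides the shell and the picture viewer there is one more tool, called as name(argument=value, ...), one argument or row to a line, values as JSON. move_arm: Moves the arm, as the interface text tells. Its arguments: {"type":"object","properties":{"increments":{"type":"array","items":{"type":"array","items":{"type":"array","items":{"type":"number"}}}},"grip_force":{"type":"number"}},"required":["increments"]}

```bash
mkdir -p pics; cat > h.py <<'E'
import numpy as np, cv2
from cell import r
from scipy.spatial.transform import Rotation as Ro
def snap(n,f):
    im=r.snapshot(n); cv2.imwrite('pics/'+f,im[:,:,::-1]); return im
def K(m):
    f=210/np.tan(np.radians(m['fov_y'])/2); return f
def pix2ray(name,uv,st=None):
    m=r.camera_model(name); f=K(m)
    d=np.array([(uv[0]-m['cx'])/f,(uv[1]-m['cy'])/f]); rd=np.linalg.norm(d); x=rd
    for _ in range(50): x=rd/(1+m['k1']*x*x)
    s=d*(x/rd if rd>0 else 1)
    v=np.array([s[0],s[1],1.])
    if 'T_tool_cam' in m:
        T=np.array(m['T_tool_cam']); st=st or r.observe()
        Rt=Ro.from_euler('xyz',st['orientation']).as_matrix()
        return Rt@T[:3,3]+np.array(st['tcp_pos']), Rt@T[:3,:3]@v
    R=np.array(m['R']);t=np.array(m['t'])
    return -R.T@t, R.T@v
def onz(name,uv,z,st=None):
    o,d=pix2ray(name,uv,st); return o+d*(z-o[2])/d[2]
def proj(name,X,st=None):
    m=r.camera_model(name); f=K(m); X=np.atleast_2d(X)
    if 'T_tool_cam' in m:
        T=np.array(m['T_tool_cam']); st=st or r.observe()
        Rt=Ro.from_euler('xyz',st['orientation']).as_matrix()
        Xt=(X-np.array(st['tcp_pos']))@Rt; c=(Xt-T[:3,3])@T[:3,:3]
    else: c=X@np.array(m['R']).T+np.array(m['t'])
    s=c[:,:2]/c[:,2:]; rr=(s**2).sum(1,keepdims=True); s=s*(1+m['k1']*rr)
    return s*f+[m['cx'],m['cy']]
E
python3 - <<'E'
from h import *
print(r.observe())
snap('top','t0.png');
for l in ['stand','tote_base','peg_top','caddy','caddy_grip','shell0','can','glue','tape','palette','brush','jar_far','water_cup']:
    print(l,[(np.round(d['box']).tolist(),round(d['score'],2)) for d in r.recognise('top',l)][:3])
snap('scene','s0.png')
for n in ['top','scene','wrist']: print(r.camera_model(n))
E
```

```text
{'time_s': 0.0, 'joint_positions': array([ 1.12462515e+00,  2.77154316e-01, -2.79050432e-02,  1.26800811e+00,
        4.51964669e-06,  1.46742297e+00]), 'qd': array([ 0.00101628,  0.00047035,  0.00078118, -0.00152016, -0.00044393,
        0.0016192 ]), 'joint_torque': array([ 7.05496386e-04, -4.45513308e+01,  2.95199919e+01,  1.61682878e-02,
        7.26725125e-05, -2.38765828e-06]), 'tcp_pos': array([0.20973966, 0.587949  , 0.24413506]), 'orientation': array([ 3.03622927,  1.56852518, -2.01895753]), 'force': array([ 0.28513691,  0.01116364, -0.30652485]), 'wrist_torque': array([-0.00981296,  0.00939588, -0.03415028]), 'width': 1.0035820997168245}
stand [([337.0, 136.0, 59.0, 56.0], 0.66), ([338.0, 225.0, 17.0, 17.0], 0.56)]
tote_base [([341.0, 240.0, 96.0, 101.0], 0.78)]
peg_top [([339.0, 239.0, 104.0, 100.0], 0.63)]
caddy [([198.0, 241.0, 52.0, 76.0], 0.65), ([113.0, 171.0, 30.0, 26.0], 0.56), ([223.0, 131.0, 76.0, 31.0], 0.47)]
caddy_grip [([196.0, 242.0, 55.0, 73.0], 0.75)]
shell0 [([340.0, 225.0, 22.0, 17.0], 0.85), ([426.0, 219.0, 13.0, 16.0], 0.78), ([342.0, 255.0, 16.0, 19.0]
[... 774 characters left out ...]
4, 'k1': -0.034238127760355896, 'R': array([[ 0.61817826,  0.78596587,  0.01064433],
       [ 0.60976721, -0.47096103, -0.63747915],
       [-0.49602379,  0.40056631, -0.77039408]]), 't': array([-0.34745167, -0.29375815,  1.33619974])}
{'fov_y': 69.04454334578399, 'cx': 282.1036451324354, 'cy': 203.38807685756913, 'k1': 0.0010230464481922562, 'T_tool_cam': array([[ 1.08517674e-03, -2.71421428e-01,  9.62459989e-01,
        -1.27620130e-01],
       [ 3.94209257e-04, -9.62460365e-01, -2.71421978e-01,
         6.96585871e-02],
       [ 9.99999333e-01,  6.73951455e-04, -9.37442764e-04,
         1.15733220e-03],
       [ 0.00000000e+00,  0.00000000e+00,  0.00000000e+00,
         1.00000000e+00]])}
```

View pics/t0.png

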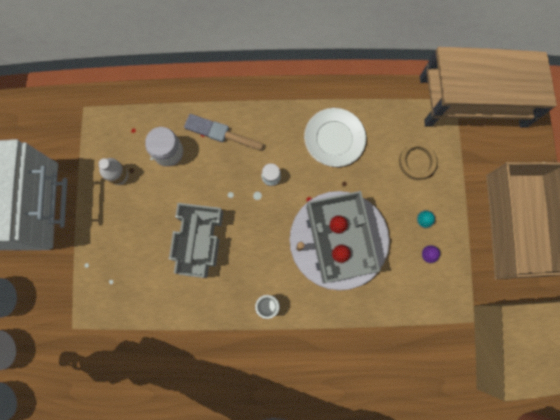

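View pics/s0.png

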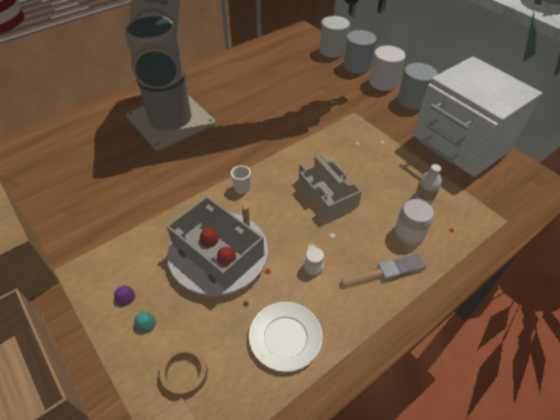

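```bash
python3 - <<'E'
from h import *
im=cv2.imread('pics/t0.png')
a=cv2.resize(im[180:300,280:400],None,fx=5,fy=5,interpolation=2);cv2.imwrite('pics/t0a.png',a)
b=cv2.resize(im[180:300,140:260],None,fx=5,fy=5,interpolation=2);cv2.imwrite('pics/t0b.png',b)
E
```

```text
(no output)
```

View pics/t0a.png

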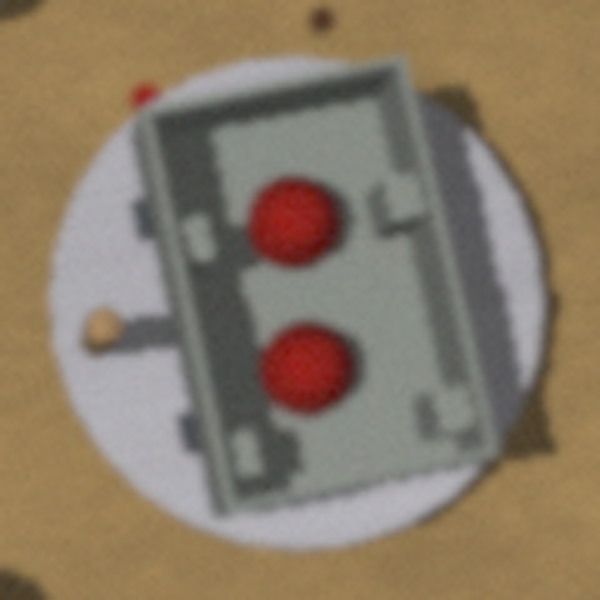

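View pics/t0b.png

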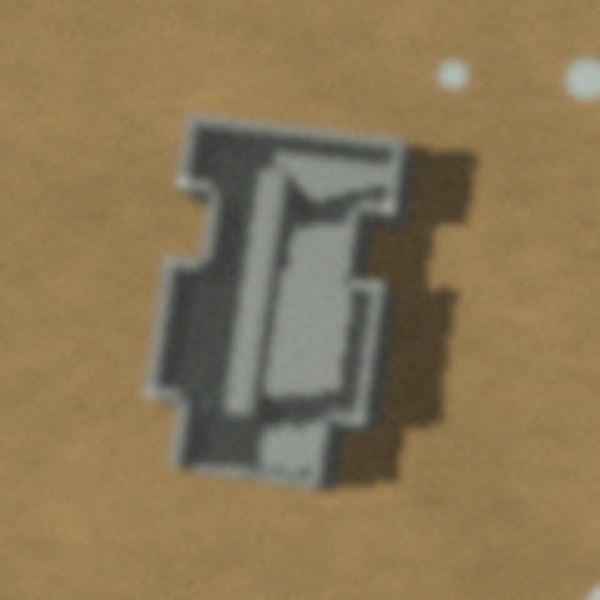

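```bash
cat > fit.py <<'E'
from h import *
from scipy.optimize import least_squares
def fit(name,pts,uv,p0,st=None,rz0=None):
    pts=np.array(pts,float);uv=np.array(uv,float)
    def X(p):
        c,s=np.cos(p[2]),np.sin(p[2]); R=np.array([[c,-s],[s,c]])
        return np.c_[pts[:,:2]@R.T+p[:2],pts[:,2]]
    f=least_squares(lambda p:(proj(name,X(p),st)-uv).ravel(),p0)
    return f.x,f.fun.reshape(-1,2)
E
python3 - <<'E'
from fit import *
z=lambda x,y,ox,oy:((x+.5)/5-.5+ox,(y+.5)/5-.5+oy)
T=[(-.09,.06,.1),(-.09,-.06,.1),(.09,-.06,.1),(.09,.06,.1),(0,.095,.1)]
uv=[z(*p,280,180) for p in [(220,513),(492,457),(405,60),(143,113),(103,322)]]
p,e=fit('top',T,uv,[.5,-.1,.2]);print(p,np.round(e,1).tolist())
p,e=fit('top',T[:4],uv[:4],[.5,-.1,.2]);print(p,np.round(e,1).tolist())
print(onz('top',uv[4],.1))
C=[(.08,.05,.06),(.08,-.05,.06),(-.05,.05,.06),(-.05,-.05,.06),(.055,0,.095),(-.055,0,.095),(-.08,.034,.03),(-.08,-.034,.03)]
uv=[z(*p,140,180) for p in [(188,118),(406,140),(150,390),(365,422),(270,166),(240,412),(177,465),(328,487)]]
p,e=fit('top',C,uv,[.5,.2,0]);print(p,np.round(e,1).tolist())
for l,u in dict(palette=(335,137),jar=(271,174),cup=(267,307),red=(309,199)).items(): print(l,onz('top',u,.03))
st=r.observe();print(Ro.from_euler('xyz',st['orientation']).as_matrix().round(3))
E
```

```text
[ 0.52055054 -0.15758366  0.16812039] [[0.4, 0.3], [0.3, 0.7], [0.2, -0.3], [-0.6, -1.1], [-0.4, 0.4]]
[ 0.52035715 -0.15737798  0.16941502] [[0.3, 0.4], [0.3, 0.8], [0.1, -0.3], [-0.7, -0.9]]
[ 0.50539946 -0.0647072   0.1       ]
[ 0.5243363   0.17311912 -0.1401033 ] [[0.2, -1.2], [-0.5, -0.4], [-1.0, 0.7], [-0.4, 0.1], [1.0, -0.1], [-0.4, 0.3], [1.2, 0.5], [-0.0, 0.1]]
palette [ 0.76850709 -0.15873762  0.03      ]
jar [ 0.67952474 -0.00368247  0.03      ]
cup [0.37088639 0.01027052 0.03      ]
red [ 0.61784955 -0.09138019  0.03      ]
[[ 0.    -0.942  0.336]
 [ 0.     0.336  0.942]
 [-1.    -0.     0.   ]]
```

```bash
cat > plan.py <<'E'
import numpy as np, json, sys
# cmd.json: commanded [x,y,z,psi]
def rows(targets,claw,start=None,save=True):
    c=np.array(json.load(open('cmd.json')) if start is None else start)
    out=[]
    for i in range(0,len(targets),5):
        call=[]
        for t in targets[i:i+5]:
            d=np.array(t[:3])-c[:3]; s=c[3]
            z=np.array([np.cos(s),np.sin(s)]); y=np.array([-z[1],z[0]])
            row=[round(-d[2],4),round(float(d[:2]@y),4),round(float(d[:2]@z),4),round(-(t[3]-s),3),0,0,claw]
            call.append(row)
        print(json.dumps([call]).replace(' ',''))
        L=call[-1]; c=np.array([*(c[:2]+L[1]*y+L[2]*z),c[2]-L[0],s-L[3]])
    print('end',c.round(4))
    if save: json.dump(c.tolist(),open('cmd.json','w'))
def line(a,b,n): 
    a=np.array(a);b=np.array(b); return [a+(b-a)*(k+1)/n for k in range(n)]
E
echo '[0.21,0.589,0.245,1.2288]'>cmd.json
python3 - <<'E'
from plan import *
c=json.load(open('cmd.json'))
rows(line(c,[.5046,-.064,.245,.168],15),0.2)
E
```

```text
[[[-0.0,-0.0331,-0.0344,0.071,0,0,0.2],[-0.0,-0.0662,-0.0689,0.141,0,0,0.2],[-0.0,-0.0993,-0.1033,0.212,0,0,0.2],[-0.0,-0.1324,-0.1377,0.283,0,0,0.2],[-0.0,-0.1655,-0.1721,0.354,0,0,0.2]]]
[[[-0.0,-0.043,-0.0208,0.07,0,0,0.2],[-0.0,-0.086,-0.0417,0.141,0,0,0.2],[-0.0,-0.129,-0.0625,0.212,0,0,0.2],[-0.0,-0.172,-0.0833,0.282,0,0,0.2],[-0.0,-0.2149,-0.1041,0.353,0,0,0.2]]]
[[[-0.0,-0.0476,-0.0047,0.071,0,0,0.2],[-0.0,-0.0951,-0.0093,0.142,0,0,0.2],[-0.0,-0.1426,-0.014,0.212,0,0,0.2],[-0.0,-0.1902,-0.0187,0.283,0,0,0.2],[-0.0,-0.2377,-0.0234,0.354,0,0,0.2]]]
end [ 0.5046 -0.064   0.245   0.1678]
```

move_arm(
  increments=[
    [[0,-0.0331,-0.0344,0.071,0,0,0.2],[0,-0.0662,-0.0689,0.141,0,0,0.2],[0,-0.0993,-0.1033,0.212,0,0,0.2],[0,-0.1324,-0.1377,0.283,0,0,0.2],[0,-0.1655,-0.1721,0.354,0,0,0.2]],
  ],
)

```text
time_s: 1.38
tcp_pos: [0.3086, 0.3696, 0.2456]
orientation: [-0.315, 1.57, 0.557]
force: [0.3, -0.4, 0.1]
width: 0.402
```

move_arm(
  increments=[
    [[0,-0.043,-0.0208,0.07,0,0,0.2],[0,-0.086,-0.0417,0.141,0,0,0.2],[0,-0.129,-0.0625,0.212,0,0,0.2],[0,-0.172,-0.0833,0.282,0,0,0.2],[0,-0.2149,-0.1041,0.353,0,0,0.2]],
  ],
)

```text
time_s: 2.0
tcp_pos: [0.4067, 0.1517, 0.2456]
orientation: [-0.264, 1.57, 0.254]
force: [0.7, 0.1, -0.2]
width: 0.396
```

```bash
python3 - <<'E'
from h import *
st=r.observe();print(st['time_s'],st['tcp_pos'],st['orientation'],st['width']);snap('wrist','w1.png')
E
```

```text
2.0 [0.40666745 0.15174571 0.24564326] [-0.26445089  1.56970545  0.25428493] 0.3961159422719842
```

View pics/w1.png

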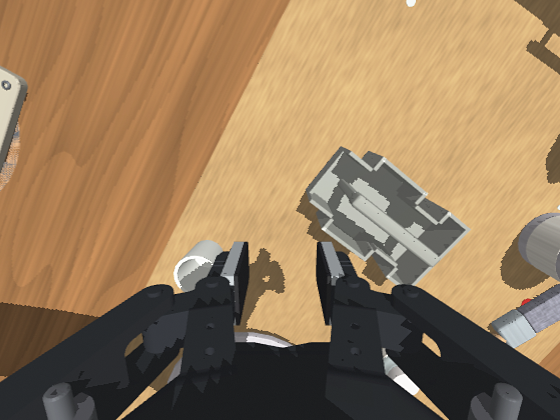

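```bash
python3 - <<'E'
from h import *
im=cv2.imread('pics/w1.png')
cv2.imwrite('pics/w1a.png',cv2.resize(im[140:300,295:475],None,fx=3.6,fy=3.6,interpolation=2))
E
```

```text
(no output)
```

View pics/w1a.png

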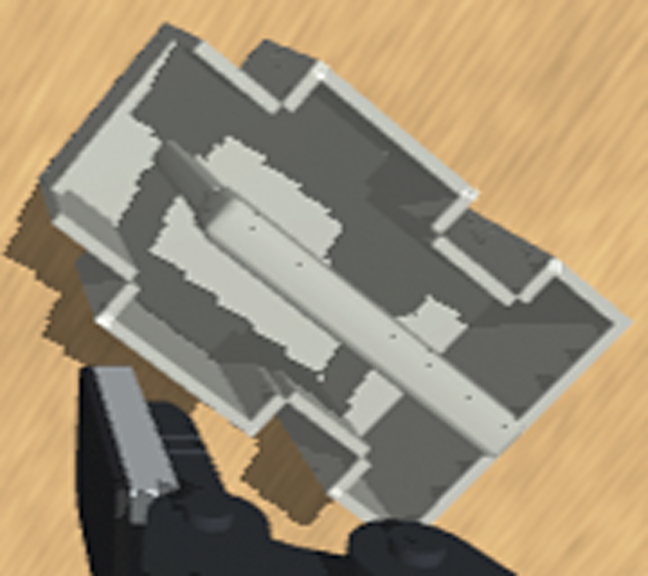

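move_arm(
  increments=[
    [[0,-0.0476,-0.0047,0.071,0,0,0.2],[0,-0.0951,-0.0093,0.142,0,0,0.2],[0,-0.1426,-0.014,0.212,0,0,0.2],[0,-0.1902,-0.0187,0.283,0,0,0.2],[0,-0.2377,-0.0234,0.354,0,0,0.2]],
  ],
)

```text
time_s: 2.68
tcp_pos: [0.5047, -0.066, 0.2456]
orientation: [-0.074, 1.57, 0.091]
force: [1.4, 0.4, -0.5]
width: 0.392
```

```bash
python3 - <<'E'
from h import *
st=r.observe();print(st['time_s'],st['tcp_pos'],st['orientation'],st['width']);snap('wrist','w2.png')
E
```

```text
2.675 [ 0.50474249 -0.06599228  0.24556605] [-0.07384621  1.57002559  0.090835  ] 0.39224002265012614
```

View pics/w2.png

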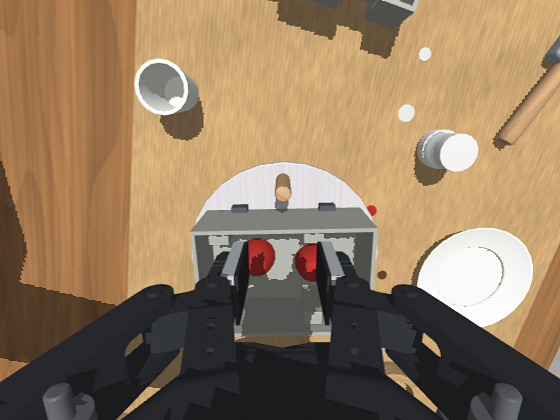

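```bash
python3 - <<'E'
from fit import *
z=lambda x,y:((x+.5)/3.6-.5+295,(y+.5)/3.6-.5+140)
st={'tcp_pos':[0.40666745,0.15174571,0.24564326],'orientation':[-0.26445089,1.56970545,0.25428493]}
C=[(.08,.05,.06,632,320),(.046,.05,.06,555,260),(.046,.034,.06,515,302),(.014,.034,.06,436,240),(.014,.05,.06,477,190),(-.05,.05,.06,320,63),(.055,.007,.095,525,425),(.055,-.007,.095,495,455),(-.055,-.007,.095,207,228),(-.055,.007,.095,237,198),(.014,-.05,.06,250,433),(-.05,-.05,.06,98,320),(.046,-.05,.06,330,495)]
C=np.array(C)
p,e=fit('wrist',C[:,:3],[z(*q) for q in C[:,3:]],[.52,.17,-.14],st);print(p,np.round(e,1).tolist())
st={'tcp_pos':[0.50474249,-0.06599228,0.24556605],'orientation':[-0.07384621,1.57002559,0.090835]}
print('peg',onz('wrist',(284,193),.1,st))
print(proj('wrist',[[.5046,-.064,.1],[.5205,-.1575,.1]],st))
T=[(-.09,.06,.1),(.09,.06,.1),(0,.095,.1)]
p,e=fit('wrist',T,[(192,231),(377,231),(284,193)],[.5,-.1,.2],st);print(p,np.round(e,1).tolist())
E
```

```text
[ 0.5227777   0.17427998 -0.14306597] [[0.6, 0.7], [0.2, -1.0], [0.5, -1.5], [1.4, -1.7], [0.8, 0.7], [-0.1, -1.5], [1.7, 1.3], [-0.1, 3.0], [-2.0, 1.6], [-0.5, -1.4], [0.1, 1.1], [-1.3, -0.3], [-1.3, -0.4]]
peg [ 0.50577953 -0.06295732  0.1       ]
[[282.55067521 193.87911118]
 [282.82944053 285.31446452]]
[ 0.5220686  -0.15817304  0.16627876] [[-2.0, -0.6], [1.7, -0.8], [0.3, 1.7]]
```

```bash
python3 - <<'E'
from plan import *
c=json.load(open('cmd.json'))
w=np.array([.521,-.1578]);P=lambda s:[w[0]-.095*np.sin(s),w[1]+.095*np.cos(s),.076,s]
rows(line(c,P(.168),5),0.2)
s=.168+3.06*np.r_[np.linspace(0,1,26)[1:]]
rows([P(a) for a in s],0.2)
E
```

```text
[[[0.0338,-0.0,0.0001,-0.0,0,0,0.2],[0.0676,-0.0001,0.0002,-0.0,0,0,0.2],[0.1014,-0.0001,0.0003,-0.0,0,0,0.2],[0.1352,-0.0002,0.0004,-0.0,0,0,0.2],[0.169,-0.0002,0.0005,-0.0,0,0,0.2]]]
end [ 0.5051 -0.0642  0.076   0.1678]
[[[-0.0,-0.0007,-0.0116,-0.123,0,0,0.2],[-0.0,-0.0028,-0.023,-0.245,0,0,0.2],[-0.0,-0.0063,-0.0341,-0.367,0,0,0.2],[-0.0,-0.0112,-0.0446,-0.49,0,0,0.2],[-0.0,-0.0172,-0.0545,-0.612,0,0,0.2]]]
[[[-0.0,-0.0007,-0.0117,-0.123,0,0,0.2],[-0.0,-0.0028,-0.0231,-0.245,0,0,0.2],[-0.0,-0.0063,-0.0342,-0.367,0,0,0.2],[-0.0,-0.0112,-0.0447,-0.49,0,0,0.2],[-0.0,-0.0173,-0.0546,-0.612,0,0,0.2]]]
[[[-0.0,-0.0007,-0.0116,-0.123,0,0,0.2],[-0.0,-0.0028,-0.023,-0.245,0,0,0.2],[-0.0,-0.0063,-0.0341,-0.367,0,0,0.2],[-0.0,-0.0111,-0.0447,-0.49,0,0,0.2],[-0.0,-0.0172,-0.0546,-0.612,0,0,0.2]]]
[[[-0.0,-0.0007,-0.0116,-0.123,0,0,0.2],[-0.0,-0.0028,-0.023,-0.245,0,0,0.2],[-0.0,-0.0063,-0.0341,-0.367,0,0,0.2],[-0.0,-0.0112,-0.0447,-0.49,0,0,0.2],[-0.0,-0.0173,-0.0546,-0.612,0,0,0.2]]]
[[[-0.0,-0.0007,-0.0115,-0.123,0,0,0.2],[-0.0,-0.0028,-0.023,-0.245,0,0,0.2],[-0.0,-0.0063,-0.034,-0.367,0,0,0.2],[-0.0,-0.0112,-0.0446,-0.49,0,0,0.2],[-0.0,-0.0172,-0.0545,-0.612,0,0,0.2]]]
end [ 0.5292 -0.2525  0.076   3.2278]
```

move_arm(
  increments=[
    [[0.0338,0,0,0,0,0,0.2],[0.0676,0,0,0,0,0,0.2],[0.1014,0,0,0,0,0,0.2],[0.1352,0,0,0,0,0,0.2],[0.169,0,0.0005,0,0,0,0.2]],
  ],
)

```text
time_s: 3.35
tcp_pos: [0.5048, -0.0642, 0.0755]
orientation: [-0.323, 1.57, -0.155]
force: [0.2, 0.5, 0.4]
width: 0.4
```

move_arm(
  increments=[
    [[0,-0.0007,-0.0116,-0.123,0,0,0.2],[0,-0.0028,-0.023,-0.245,0,0,0.2],[0,-0.0063,-0.0341,-0.367,0,0,0.2],[0,-0.0112,-0.0446,-0.49,0,0,0.2],[0,-0.0172,-0.0545,-0.612,0,0,0.2]],
  ],
)

```text
time_s: 3.98
tcp_pos: [0.4542, -0.0902, 0.0765]
orientation: [-0.429, 1.569, 0.355]
force: [0.9, -0.2, -1.5]
width: 0.398
```

```bash
python3 - <<'E'
from h import *
snap('scene','s1.png')
E
```

```text
(no output)
```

View pics/s1.png

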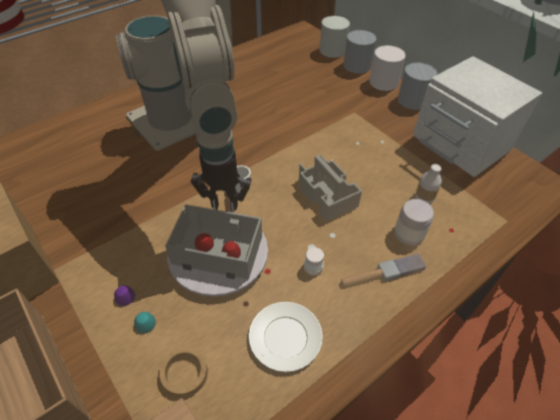

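The wheel is turning with the fingers (tote at (215,240) has rotated). Shells are still in place, so I'm continuing.

move_arm(
  increments=[
    [[0,-0.0007,-0.0117,-0.123,0,0,0.2],[0,-0.0028,-0.0231,-0.245,0,0,0.2],[0,-0.0063,-0.0342,-0.367,0,0,0.2],[0,-0.0112,-0.0447,-0.49,0,0,0.2],[0,-0.0173,-0.0546,-0.612,0,0,0.2]],
  ],
)

```text
time_s: 4.65
tcp_pos: [0.4276, -0.1408, 0.0767]
orientation: [-0.675, 1.569, 0.719]
force: [0.9, 1.9, -0.4]
width: 0.396
```

move_arm(
  increments=[
    [[0,-0.0007,-0.0116,-0.123,0,0,0.2],[0,-0.0028,-0.023,-0.245,0,0,0.2],[0,-0.0063,-0.0341,-0.367,0,0,0.2],[0,-0.0111,-0.0447,-0.49,0,0,0.2],[0,-0.0172,-0.0546,-0.612,0,0,0.2]],
  ],
)

```text
time_s: 5.28
tcp_pos: [0.4341, -0.1974, 0.0764]
orientation: [-0.089, 1.569, 1.917]
force: [-0.7, 1.7, 1.7]
width: 0.399
```

move_arm(
  increments=[
    [[0,-0.0007,-0.0116,-0.123,0,0,0.2],[0,-0.0028,-0.023,-0.245,0,0,0.2],[0,-0.0063,-0.0341,-0.367,0,0,0.2],[0,-0.0112,-0.0447,-0.49,0,0,0.2],[0,-0.0173,-0.0546,-0.612,0,0,0.2]],
  ],
)

```text
time_s: 5.9
tcp_pos: [0.4721, -0.2399, 0.076]
orientation: [0.332, 1.568, 2.95]
force: [-2.6, 0.0, 0.4]
width: 0.395
```

move_arm(
  increments=[
    [[0,-0.0007,-0.0115,-0.123,0,0,0.2],[0,-0.0028,-0.023,-0.245,0,0,0.2],[0,-0.0063,-0.034,-0.367,0,0,0.2],[0,-0.0112,-0.0446,-0.49,0,0,0.2],[0,-0.0172,-0.0545,-0.612,0,0,0.2]],
  ],
)

```text
time_s: 6.52
tcp_pos: [0.5282, -0.2529, 0.0761]
orientation: [0.288, 1.568, -2.766]
force: [-2.2, -1.1, -0.1]
width: 0.399
```

```bash
python3 - <<'E'
from h import *
im=snap('top','t1.png')[:,:,::-1]
cv2.imwrite('pics/t1a.png',cv2.resize(im[170:310,260:420],None,fx=4,fy=4,interpolation=2))
E
```

```text
(no output)
```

View pics/t1a.png

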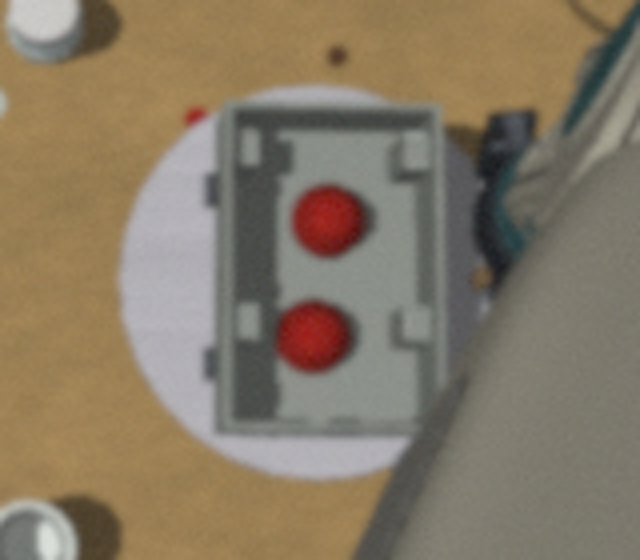

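```bash
python3 - <<'E'
from plan import *
c=json.load(open('cmd.json'))
rows(line(c,[c[0],c[1],.25,c[3]],5),0.0)
c=json.load(open('cmd.json'))
rows(line(c,[.5225,.174,.25,1.429],15),0.0)
E
```

```text
[[[-0.0348,0.0,0.0,-0.0,0,0,0.0],[-0.0696,0.0,0.0,-0.0,0,0,0.0],[-0.1044,0.0,0.0,-0.0,0,0,0.0],[-0.1392,0.0,0.0,-0.0,0,0,0.0],[-0.174,0.0,0.0,-0.0,0,0,0.0]]]
end [ 0.5292 -0.2525  0.25    3.2278]
[[[-0.0,-0.0284,-0.002,0.12,0,0,0.0],[-0.0,-0.0567,-0.004,0.24,0,0,0.0],[-0.0,-0.0851,-0.006,0.36,0,0,0.0],[-0.0,-0.1135,-0.008,0.48,0,0,0.0],[-0.0,-0.1418,-0.01,0.6,0,0,0.0]]]
[[[-0.0,-0.0246,0.0143,0.12,0,0,0.0],[-0.0,-0.0491,0.0287,0.239,0,0,0.0],[-0.0,-0.0737,0.0431,0.359,0,0,0.0],[-0.0,-0.0982,0.0574,0.479,0,0,0.0],[-0.0,-0.1227,0.0718,0.599,0,0,0.0]]]
[[[-0.0,-0.0122,0.0257,0.12,0,0,0.0],[-0.0,-0.0244,0.0514,0.24,0,0,0.0],[-0.0,-0.0366,0.0771,0.36,0,0,0.0],[-0.0,-0.0487,0.1028,0.48,0,0,0.0],[-0.0,-0.0609,0.1285,0.6,0,0,0.0]]]
end [0.5225 0.174  0.25   1.4288]
```

move_arm(
  increments=[
    [[-0.0348,0,0,0,0,0,0.2],[-0.0696,0,0,0,0,0,0.2],[-0.1044,0,0,0,0,0,0.2],[-0.1392,0,0,0,0,0,0.2],[-0.174,0,0,0,0,0,0.2]],
  ],
)

```text
time_s: 7.2
tcp_pos: [0.5285, -0.2524, 0.2515]
orientation: [-2.742, 1.57, 0.482]
force: [0.3, -0.1, 0.0]
width: 0.4
```

move_arm(
  increments=[
    [[0,-0.0284,-0.002,0.12,0,0,0],[0,-0.0567,-0.004,0.24,0,0,0],[0,-0.0851,-0.006,0.36,0,0,0],[0,-0.1135,-0.008,0.48,0,0,0],[0,-0.1418,-0.01,0.6,0,0,0]],
  ],
)

```text
time_s: 7.82
tcp_pos: [0.5263, -0.1094, 0.2504]
orientation: [-1.736, 1.57, 0.884]
force: [0.2, -0.7, -0.1]
width: 0.498
```

move_arm(
  increments=[
    [[0,-0.0246,0.0143,0.12,0,0,0],[0,-0.0491,0.0287,0.239,0,0,0],[0,-0.0737,0.0431,0.359,0,0,0],[0,-0.0982,0.0574,0.479,0,0,0],[0,-0.1227,0.0718,0.599,0,0,0]],
  ],
)

```text
time_s: 8.45
tcp_pos: [0.524, 0.0327, 0.2504]
orientation: [-1.096, 1.57, 0.925]
force: [-0.0, 0.7, 0.2]
width: 0.5
```

move_arm(
  increments=[
    [[0,-0.0122,0.0257,0.12,0,0,0],[0,-0.0244,0.0514,0.24,0,0,0],[0,-0.0366,0.0771,0.36,0,0,0],[0,-0.0487,0.1028,0.48,0,0,0],[0,-0.0609,0.1285,0.6,0,0,0]],
  ],
)

```text
time_s: 9.07
tcp_pos: [0.5219, 0.1749, 0.2504]
orientation: [-0.232, 1.571, 1.189]
force: [-0.2, 0.9, 0.1]
width: 0.499
```

```bash
python3 - <<'E'
from h import *
st=r.observe();print(st['time_s'],st['tcp_pos'],st['orientation'],st['joint_positions'])
snap('wrist','w3.png')
im=snap('top','t2.png')[:,:,::-1]
cv2.imwrite('pics/t2a.png',cv2.resize(im[180:300,280:400],None,fx=5,fy=5,interpolation=2))
E
```

```text
9.075 [0.52185618 0.1748848  0.2503803 ] [-0.23248835  1.57052161  1.18877198] [ 2.05780773e-01  1.41754274e-01 -1.82809697e-01  1.24608002e+00
  2.28605145e-04  3.55316785e-01]
```

View pics/t2a.png

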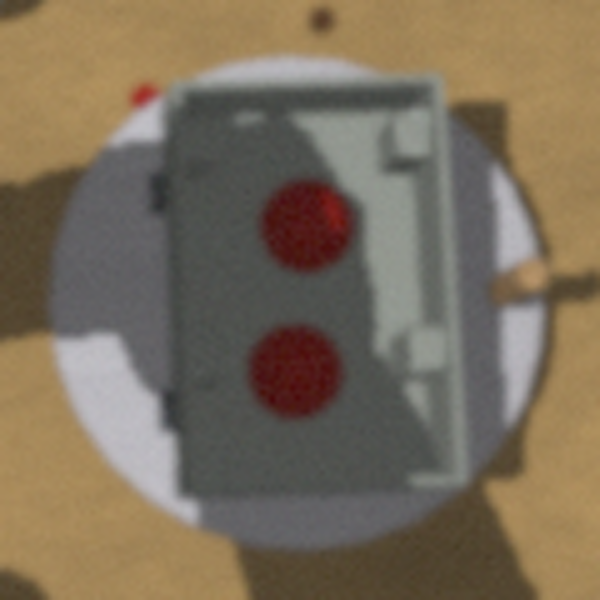

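View pics/w3.png

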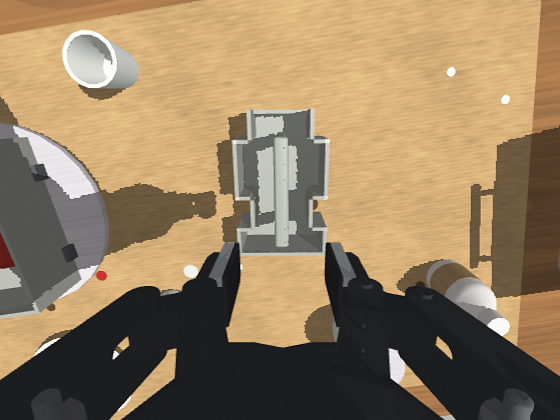

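```bash
python3 - <<'E'
from fit import *
z=lambda x,y,ox,oy:((x+.5)/5-.5+ox,(y+.5)/5-.5+oy)
T=[(.09,-.06,.1),(.09,.06,.1),(-.09,.06,.1),(-.09,-.06,.1),(0,.095,.1)]
uv=[z(*p,280,180) for p in [(180,496),(467,488),(441,74),(163,80),(532,275)]]
p,e=fit('top',T,uv,[.5,-.1,3.1]);print(p,np.round(e,1).tolist())
st={'tcp_pos':[0.52185618,0.1748848,0.2503803],'orientation':[-0.23248835,1.57052161,1.18877198]}
C=np.array([(.055,.007,.095,288,246),(.055,-.007,.095,275,246),(-.055,-.007,.095,275,138),(-.055,.007,.095,287,138),(.08,.05,.06,326,254),(.08,-.05,.06,237,254),(.014,.05,.06,328,198),(.014,-.05,.06,235,198),(-.05,.05,.06,329,140),(-.05,-.05,.06,233,141)])
p,e=fit('wrist',C[:,:3],C[:,3:],[.52,.17,-.14],st);print(p,np.round(e,1).tolist())
im=cv2.imread('pics/w3.png')
cv2.imwrite('pics/w3a.png',cv2.resize(im[100:270,215:345],None,fx=4,fy=4,interpolation=2))
from plan import *
rows(line(json.load(open('cmd.json')),[.5225,.174,.080,1.429],5),0.0,save=False)
E
```

```text
[ 0.52092758 -0.15669706  3.15200122] [[0.8, -0.2], [-0.9, -0.5], [-0.5, 0.2], [0.9, 0.5], [-0.4, 0.0]]
[ 0.52359511  0.17484577 -0.14542809] [[0.4, 1.8], [-0.5, 1.9], [-1.8, -2.1], [1.7, -2.2], [-0.4, 1.3], [0.7, 1.6], [-0.2, 1.2], [0.0, 1.5], [1.1, -1.3], [-0.8, -2.0]]
[[[0.034,-0.0,0.0,-0.0,0,0,0.0],[0.068,-0.0,0.0,-0.0,0,0,0.0],[0.102,-0.0,0.0,-0.0,0,0,0.0],[0.136,-0.0,0.0,-0.0,0,0,0.0],[0.17,-0.0,0.0,-0.0,0,0,0.0]]]
end [0.5225 0.174  0.08   1.4288]
```

View pics/w3a.png

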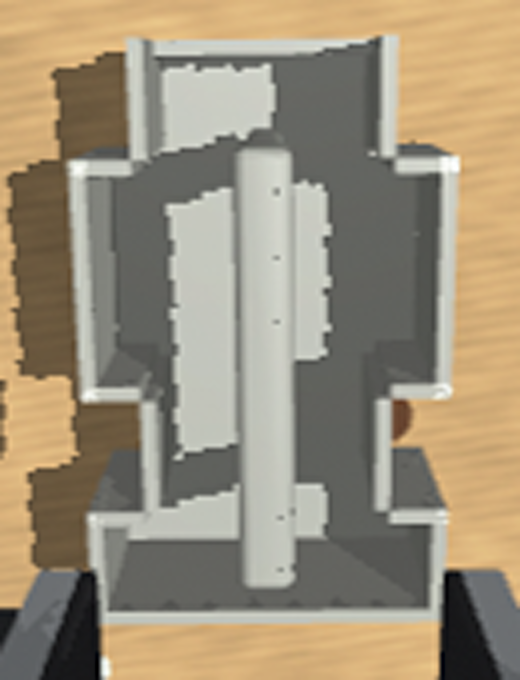

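move_arm(
  increments=[
    [[0.034,0,0,0,0,0,0],[0.068,0,0,0,0,0,0],[0.102,0,0,0,0,0,0],[0.136,0,0,0,0,0,0],[0.17,0,0,0,0,0,0]],
  ],
  grip_force=70,
)

```text
time_s: 9.8
tcp_pos: [0.5222, 0.173, 0.0795]
orientation: [-1.955, 1.57, -0.528]
force: [0.6, 0.7, -0.9]
width: 0.502
```

move_arm(
  increments=[
    [[0,0,0,0,0,0,0],[0,0,0,0,0,0,1],[0,0,0,0,0,0,1],[0,0,0,0,0,0,1],[0,0,0,0,0,0,1]],
  ],
  grip_force=70,
)

```text
time_s: 10.42
tcp_pos: [0.5238, 0.1734, 0.0823]
orientation: [-1.56, 1.567, -0.132]
force: [-0.7, -2.6, 6.2]
width: 0.155
```

move_arm(
  increments=[
    [[0,0,0,0,0,0,1],[0,0,0,0,0,0,1],[-0.01,0,0,0,0,0,1],[-0.02,0,0,0,0,0,1],[-0.03,0,0,0,0,0,1]],
  ],
)

```text
time_s: 11.05
tcp_pos: [0.5219, 0.1737, 0.1107]
orientation: [1.469, 1.57, 2.897]
force: [0.2, 0.7, -4.3]
width: 0.151
```

```bash
python3 - <<'E'
from h import *
st=r.observe();print(st)
snap('wrist','w4.png');snap('scene','s4.png')
E
```

```text
{'time_s': 11.05, 'joint_positions': array([ 2.03568821e-01,  2.53187132e-01, -3.60193615e-01,  9.57979336e-01,
        2.71061724e-04,  3.46210794e-01]), 'qd': array([-0.00155096, -0.0888724 ,  0.08553623,  0.16737437, -0.00066619,
       -0.00017714]), 'joint_torque': array([ 1.04238145e-03, -4.10236502e+01,  2.69249493e+01, -1.62639376e-01,
       -5.58723696e-03,  1.39933104e-04]), 'tcp_pos': array([0.52185276, 0.17366177, 0.11070017]), 'orientation': array([1.46882629, 1.57017079, 2.89698057]), 'force': array([ 0.24675666,  0.67777508, -4.32317589]), 'wrist_torque': array([0.0335176 , 0.03193822, 0.01688225]), 'width': 0.1506635723245612}
```

View pics/w4.png

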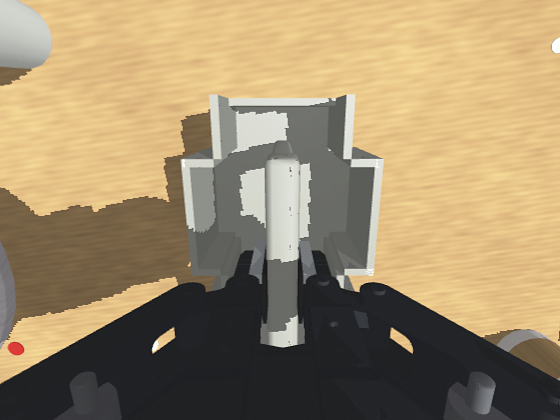

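View pics/s4.png

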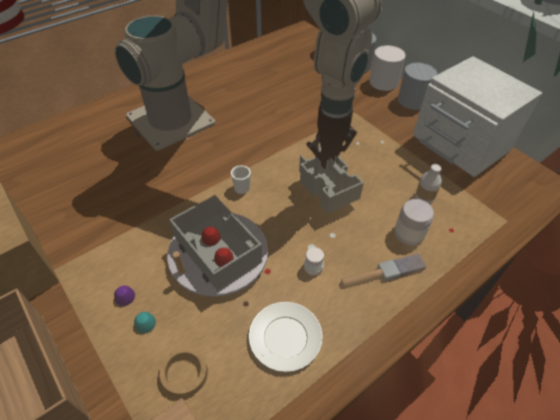

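```bash
python3 - <<'E'
from h import *
im=cv2.imread('pics/w4.png')
cv2.imwrite('pics/w4a.png',cv2.resize(im[85:285,170:400],None,fx=3.4,fy=3,interpolation=2))
E
```

```text
(no output)
```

View pics/w4a.png

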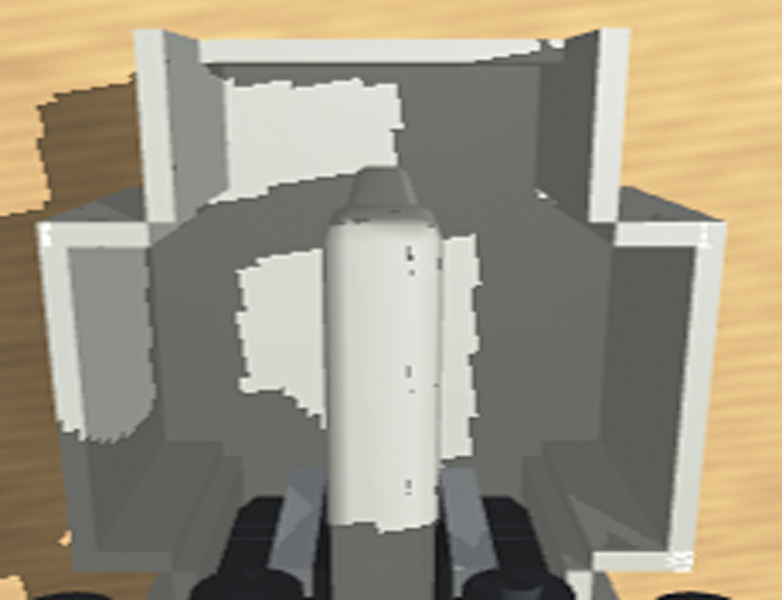

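```bash
python3 - <<'E'
from h import *
from scipy.optimize import least_squares
z=lambda x,y:((x+.5)/3.4-.5+170,(y+.5)/3-.5+85)
st={'tcp_pos':[0.52185276,0.17366177,0.11070017],'orientation':[1.46882629,1.57017079,2.89698057]}
C=np.array([(-.05,-.05,.06,38,222),(-.05,.05,.06,725,222),(.014,-.05,.06,77,572),(.014,.05,.06,691,572),(-.08,-.034,.06,134,30),(-.08,.034,.06,631,30),(-.055,-.007,.095,328,222),(-.055,.007,.095,440,222)])
uv=np.array([z(*q) for q in C[:,3:]])
def X(p): return Ro.from_euler('ZYX',[p[3],p[4],p[5]]).apply(C[:,:3])+p[:3]
for free in (4,6):
  f=least_squares(lambda p:np.r_[(proj('wrist',X(np.r_[p,np.zeros(6-free)]),st)-uv).ravel()],[.52,.17,.03,-.14,0,0][:free])
  p=f.x; s=1.4288; d=p[:2]-[.52185,.17366]
  print(p.round(4),np.round(f.fun.reshape(-1,2),1).tolist())
E
```

```text
[ 0.5225  0.1749  0.0269 -0.1412] [[0.5, 0.6], [0.4, 0.4], [-0.5, 0.0], [0.1, -0.1], [0.6, 0.4], [-0.4, 0.3], [-2.3, -0.6], [1.6, -0.6]]
[ 0.522   0.1747  0.0267 -0.1413  0.0071 -0.0033] [[0.3, 0.5], [0.4, 0.2], [-0.5, -0.2], [-0.1, -0.6], [0.3, 0.2], [-0.3, 0.0], [-2.0, -0.1], [1.9, -0.1]]
```

```bash
echo '[0.5225,0.174,0.110,1.4288]'>cmd.json; python3 - <<'E'
from plan import *
c=json.load(open('cmd.json'))
rows(line(c,[*c[:2],.25,c[3]],5),1)
c=json.load(open('cmd.json'))
rows(line(c,[.5207,-.1573,.25,1.581],10),1)
E
```

```text
[[[-0.028,0.0,0.0,-0.0,0,0,1],[-0.056,0.0,0.0,-0.0,0,0,1],[-0.084,0.0,0.0,-0.0,0,0,1],[-0.112,0.0,0.0,-0.0,0,0,1],[-0.14,0.0,0.0,-0.0,0,0,1]]]
end [0.5225 0.174  0.25   1.4288]
[[[-0.0,-0.0045,-0.0328,-0.015,0,0,1],[-0.0,-0.009,-0.0656,-0.03,0,0,1],[-0.0,-0.0135,-0.0985,-0.046,0,0,1],[-0.0,-0.018,-0.1313,-0.061,0,0,1],[-0.0,-0.0226,-0.1641,-0.076,0,0,1]]]
[[[-0.0,-0.002,-0.0331,-0.015,0,0,1],[-0.0,-0.004,-0.0661,-0.031,0,0,1],[-0.0,-0.006,-0.0992,-0.046,0,0,1],[-0.0,-0.008,-0.1323,-0.061,0,0,1],[-0.0,-0.01,-0.1654,-0.076,0,0,1]]]
end [ 0.5207 -0.1573  0.25    1.5808]
```

move_arm(
  increments=[
    [[-0.028,0,0,0,0,0,1],[-0.056,0,0,0,0,0,1],[-0.084,0,0,0,0,0,1],[-0.112,0,0,0,0,0,1],[-0.14,0,0,0,0,0,1]],
  ],
)

```text
time_s: 11.78
tcp_pos: [0.5218, 0.1735, 0.2508]
orientation: [1.759, 1.57, -3.096]
force: [0.5, -0.2, -4.6]
width: 0.15
```

move_arm(
  increments=[
    [[0,-0.0045,-0.0328,-0.015,0,0,1],[0,-0.009,-0.0656,-0.03,0,0,1],[0,-0.0135,-0.0985,-0.046,0,0,1],[0,-0.018,-0.1313,-0.061,0,0,1],[0,-0.0226,-0.1641,-0.076,0,0,1]],
  ],
)

```text
time_s: 12.4
tcp_pos: [0.5208, 0.007, 0.2499]
orientation: [1.391, 1.57, 2.896]
force: [0.6, 0.5, -3.5]
width: 0.148
```

move_arm(
  increments=[
    [[0,-0.002,-0.0331,-0.015,0,0,1],[0,-0.004,-0.0661,-0.031,0,0,1],[0,-0.006,-0.0992,-0.046,0,0,1],[0,-0.008,-0.1323,-0.061,0,0,1],[0,-0.01,-0.1654,-0.076,0,0,1]],
  ],
)

```text
time_s: 13.02
tcp_pos: [0.5197, -0.1587, 0.2499]
orientation: [0.942, 1.57, 2.522]
force: [1.1, -1.0, -4.2]
width: 0.149
```

move_arm(
  increments=[
    [[0,0,0,0,0,0,1],[0,0,0,0,0,0,1],[0.015,0,0,0,0,0,1],[0.03,0,0,0,0,0,1],[0.04,0,0,0,0,0,1]],
  ],
)

```text
time_s: 13.65
tcp_pos: [0.5191, -0.1568, 0.2082]
orientation: [1.13, 1.568, 2.711]
force: [-0.2, -0.4, -3.7]
width: 0.15
```

move_arm(
  increments=[
    [[0,0,0,0,0,0,1],[0,0,0,0,0,0,1]],
  ],
)

```text
time_s: 13.9
tcp_pos: [0.5204, -0.1578, 0.2105]
orientation: [-1.946, 1.57, -0.366]
force: [-0.6, -0.5, -3.6]
width: 0.153
```

```bash
python3 - <<'E'
from h import *
st=r.observe();print(st['time_s'],st['tcp_pos'].tolist(),st['orientation'].tolist(),st['force'],st['width'])
im=snap('wrist','w5.png')[:,:,::-1]
i2=snap('scene','s5.png')[:,:,::-1]; cv2.imwrite('pics/s5a.png',cv2.resize(i2[130:310,120:310],None,fx=3.3,fy=3.3,interpolation=2))
i2=snap('top','t5.png')[:,:,::-1]; cv2.imwrite('pics/t5a.png',cv2.resize(i2[170:310,260:420],None,fx=4,fy=4,interpolation=2))
E
```

```text
13.9 [0.5204017359928582, -0.15777256267130205, 0.2104795666742976] [-1.9459866462176434, 1.5704047522669886, -0.36579638697489636] [-0.58456151 -0.45212786 -3.5517437 ] 0.15268352795625048
```

View pics/w5.png

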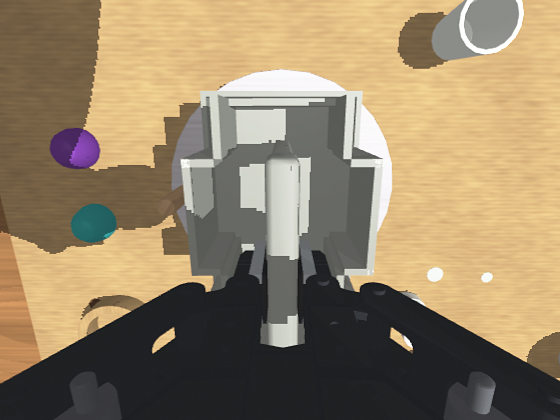

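View pics/s5a.png

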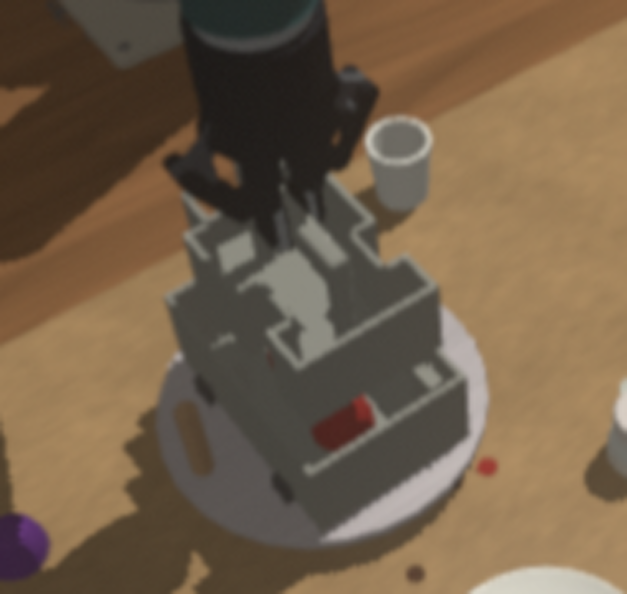

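View pics/t5a.png

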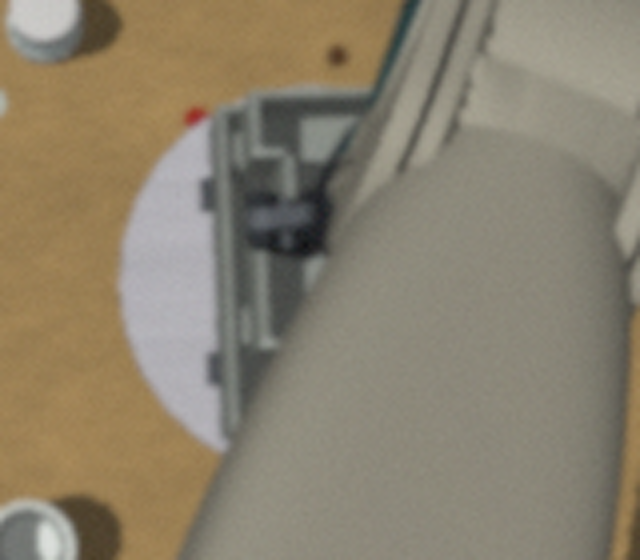

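```bash
python3 - <<'E'
from h import *
im=cv2.imread('pics/w5.png')
cv2.imwrite('pics/w5a.png',cv2.resize(im[80:200,170:400],None,fx=3.4,fy=4,interpolation=2))
st={'tcp_pos':[0.5204017359928582,-0.15777256267130205,0.2104795666742976],'orientation':[-1.9459866462176434,1.5704047522669886,-0.36579638697489636]}
c,s=np.cos(.0104),np.sin(.0104)
for x,y in [(-.09,.06),(-.09,-.06),(-.086,.056),(-.086,-.056)]:
    P=np.array([.521+c*x-s*y,-.157+s*x+c*y,.1]); u=proj('wrist',P,st)[0]; print((x,y),u.round(1),((u-[170,80])*[3.4,4]).round())
E
```

```text
(-0.09, 0.06) [363.4  88.6] [658.  35.]
(-0.09, -0.06) [199.6  88.8] [101.  35.]
(-0.086, 0.056) [357.6  94.4] [638.  58.]
(-0.086, -0.056) [205.4  94.5] [121.  58.]
```

View pics/w5a.png

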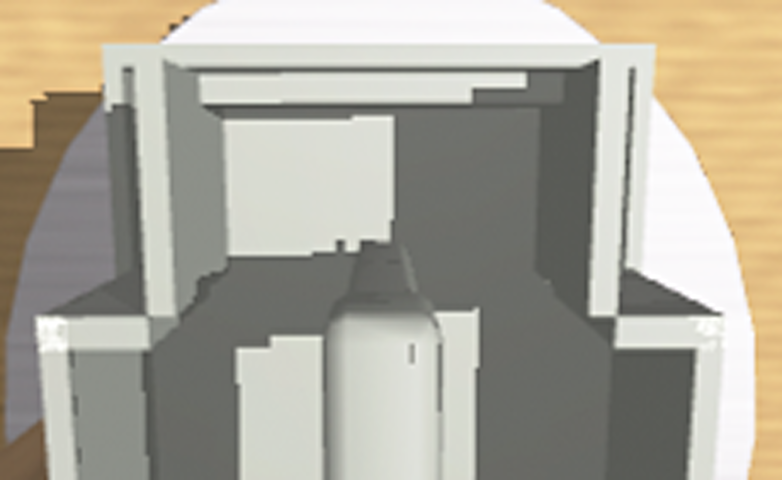

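move_arm(
  increments=[
    [[0.008,-0.0013,0,0,0,0,1],[0.016,-0.0013,0,0,0,0,1],[0.024,-0.0013,0,0,0,0,1],[0.03,-0.0013,0,0,0,0,1],[0.034,-0.0013,0,0,0,0,1]],
  ],
)

```text
time_s: 14.68
tcp_pos: [0.5212, -0.1576, 0.1756]
orientation: [1.076, 1.57, 2.656]
force: [0.4, 0.1, -4.1]
width: 0.15
```

move_arm(
  increments=[
    [[0,0,0,0,0,0,1],[0.001,0,0,0,0,0,1],[0.002,0,0,0,0,0,1],[0.002,0,0,0,0,0,1]],
  ],
)

```text
time_s: 15.18
tcp_pos: [0.5215, -0.1578, 0.1744]
orientation: [-2.001, 1.571, -0.421]
force: [-0.0, -0.2, -3.7]
width: 0.153
```

move_arm(
  increments=[
    [[0.0005,0,0,0,0,0,1],[0.001,0,0,0,0,0,1],[0.001,0,0,0,0,0,1]],
  ],
)

```text
time_s: 15.55
tcp_pos: [0.5214, -0.1578, 0.1733]
orientation: [1.063, 1.571, 2.643]
force: [-0.8, -0.1, -4.2]
width: 0.152
```

Command is at z = 0.173 and there's no contact yet.

move_arm(
  increments=[
    [[0.0005,0,0,0,0,0,1],[0.001,0,0,0,0,0,1],[0.001,0,0,0,0,0,1]],
  ],
)

```text
time_s: 15.92
tcp_pos: [0.5214, -0.1578, 0.1722]
orientation: [1.276, 1.571, 2.856]
force: [0.7, -0.9, -4.3]
width: 0.147
```

move_arm(
  increments=[
    [[0.0005,0,0,0,0,0,1],[0.001,0,0,0,0,0,1],[0.001,0,0,0,0,0,1]],
  ],
)

```text
time_s: 16.3
tcp_pos: [0.5214, -0.1577, 0.1713]
orientation: [0.831, 1.571, 2.411]
force: [0.4, 0.8, -4.4]
width: 0.154
```

move_arm(
  increments=[
    [[0.0005,0,0,0,0,0,1],[0.001,0,0,0,0,0,1],[0.001,0,0,0,0,0,1]],
  ],
)

```text
time_s: 16.68
tcp_pos: [0.5215, -0.1579, 0.1705]
orientation: [-2.662, 1.571, -1.082]
force: [-0.4, -0.6, -2.5]
width: 0.147
```

move_arm(
  increments=[
    [[0.0005,0,0,0,0,0,1],[0.001,0,0,0,0,0,1],[0.001,0,0,0,0,0,1]],
  ],
)

```text
time_s: 17.05
tcp_pos: [0.5213, -0.158, 0.1702]
orientation: [2.977, 1.57, -1.727]
force: [-5.3, -0.1, 5.1]
width: 0.147
```

```bash
python3 - <<'E'
from h import *
st=r.observe();print(st['force'],st['wrist_torque'],st['tcp_pos'],st['orientation'])
i2=snap('scene','s6.png')[:,:,::-1]; cv2.imwrite('pics/s6a.png',cv2.resize(i2[130:310,120:310],None,fx=3.3,fy=3.3,interpolation=2))
snap('wrist','w6.png')
im=cv2.imread('pics/w6.png')
cv2.imwrite('pics/w6a.png',cv2.resize(im[60:200,170:400],None,fx=3.4,fy=4,interpolation=2))
E
```

```text
[-5.32892553 -0.07761955  5.10409337] [0.03807212 0.85638183 0.06303103] [ 0.5212707  -0.15798196  0.17022764] [ 2.97652194  1.57017826 -1.72680152]
```

View pics/s6a.png

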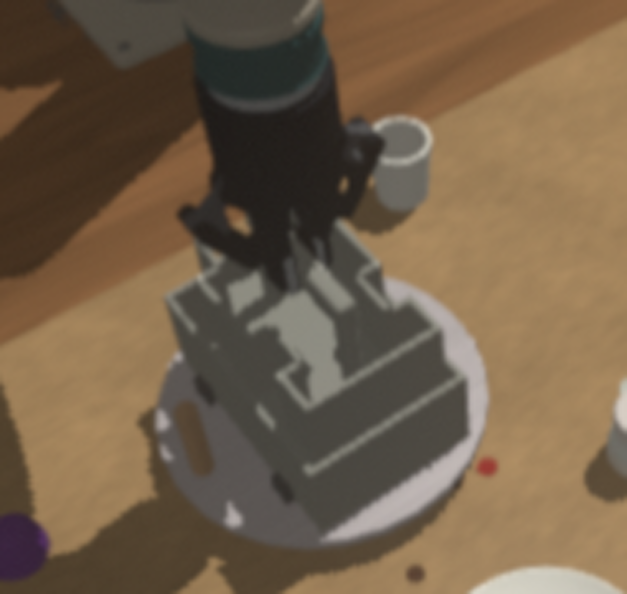

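View pics/w6a.png

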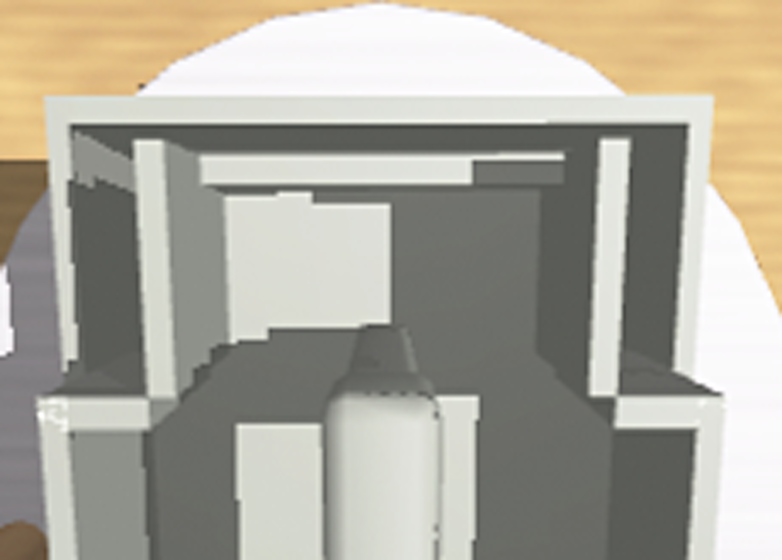

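```bash
python3 - <<'E'
from h import *
from scipy.optimize import least_squares
z=lambda x,y:((x+.5)/3.4-.5+170,(y+.5)/4-.5+60)
st=r.observe()
def go(C,z0,free):
  C=np.array(C);uv=np.array([z(*q) for q in C[:,3:]])
  X=lambda p: Ro.from_euler('ZYX',[p[2],0,0]).apply(C[:,:3])+[p[0],p[1],z0 if free==3 else p[3]]
  f=least_squares(lambda p:(proj('wrist',X(p),st)-uv).ravel(),[.52,-.157,0.01,z0][:free]); print(f.x.round(4),np.round(f.fun.reshape(-1,2),1).tolist())
T=[(-.09,-.06,.1,44,96),(-.09,.06,.1,714,96),(-.086,-.056,.1,69,123),(-.086,.056,.1,689,123)]
go(T,0,3);go(T,0,4)
C=[(-.05,-.05,.06,38,396),(-.05,.05,.06,725,396),(-.08,-.034,.06,134,139),(-.08,.034,.06,631,139)]
go(C,.088,3);go(C,.088,4)
E
```

```text
[ 0.5223 -0.1575  0.0094] [[-0.4, -0.1], [0.4, -0.1], [-0.7, 0.2], [0.7, 0.2]]
[ 0.5222 -0.1575  0.0094 -0.0012] [[0.1, -0.1], [-0.1, -0.1], [-0.1, 0.1], [0.1, 0.1]]
[ 0.5217 -0.1569  0.009 ] [[-0.9, 0.3], [1.2, 0.5], [-0.4, -0.3], [0.2, -0.2]]
[ 0.5217 -0.1569  0.0089  0.0867] [[-0.1, -0.0], [0.4, 0.1], [0.2, -0.1], [-0.5, -0.0]]
```

move_arm(
  increments=[
    [[0,0,0,0,0,0,0.6],[0,0,0,0,0,0,0.3],[0,0,0,0,0,0,0],[0,0,0,0,0,0,0],[0,0,0,0,0,0,0]],
  ],
)

```text
time_s: 17.77
tcp_pos: [0.5215, -0.1578, 0.1693]
orientation: [-1.345, 1.571, 0.235]
force: [-0.4, -0.4, 0.3]
width: 0.5
```

move_arm(
  increments=[
    [[-0.01,0,0,0,0,0,0],[-0.03,0,0,0,0,0,0],[-0.06,0,0,0,0,0,0],[-0.1,0,0,0,0,0,0],[-0.13,0,0,0,0,0,0]],
  ],
)

```text
time_s: 18.4
tcp_pos: [0.522, -0.158, 0.302]
orientation: [-1.98, 1.568, -0.4]
force: [1.2, 1.1, -0.7]
width: 0.504
```

```bash
python3 - <<'E'
from h import *
st=r.observe();print(st['force'],st['tcp_pos'].tolist(),st['orientation'].tolist(),st['width'])
i2=snap('scene','s7.png')[:,:,::-1]; cv2.imwrite('pics/s7a.png',cv2.resize(i2[130:310,120:310],None,fx=3.3,fy=3.3,interpolation=2))
snap('wrist','w7.png')
E
```

```text
[ 1.22640543  1.05297523 -0.66150742] [0.5219669855421222, -0.1579649697346866, 0.30201049921744366] [-1.9797520355218445, 1.5682136272586464, -0.399756403286887] 0.5038074656332159
```

View pics/s7a.png

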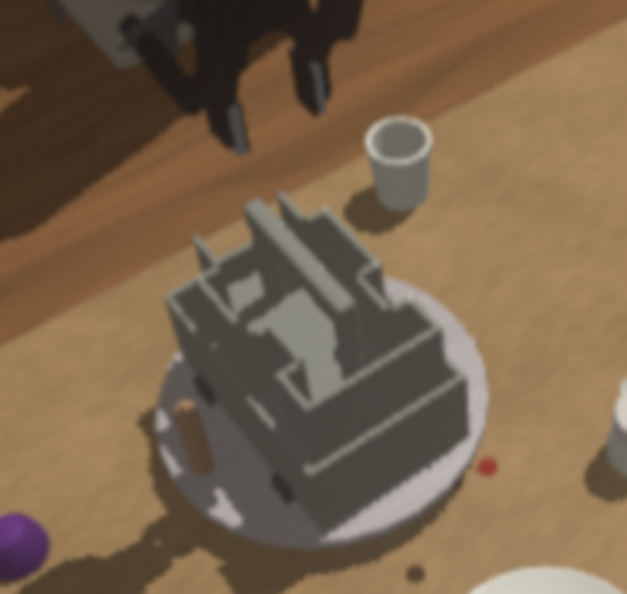

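View pics/w7.png

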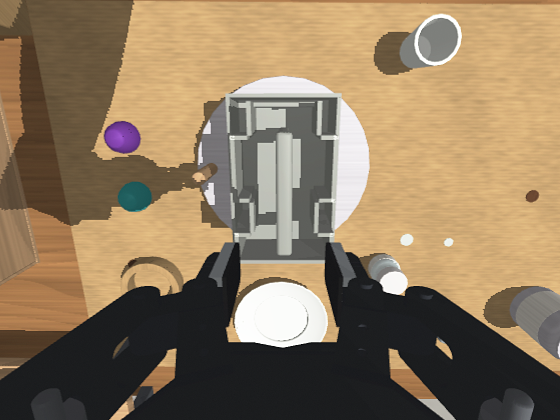

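move_arm(
  increments=[
    [[0,0,0,0,0,0,0],[0,0,0,0,0,0,0],[0,0,0,0,0,0,0],[0,0,0,0,0,0,0]],
  ],
)

```text
time_s: 19.0
tcp_pos: [0.5211, -0.1576, 0.2985]
orientation: [1.154, 1.569, 2.734]
force: [0.6, 0.6, 0.2]
width: 0.496
```

```bash
python3 - <<'E'
from h import *
from scipy.optimize import least_squares
st=r.observe()
im=cv2.imread('pics/w7.png')
C=np.array([(-.05,-.05,.06,230,139),(-.05,.05,.06,338,139),(.08,-.05,.06,236,262),(.08,.05,.06,334,262),(-.055,0,.095,284,133),(.055,0,.095,284.5,255)])
f=least_squares(lambda p:(proj('wrist',Ro.from_euler('ZYX',p[3:]).apply(C[:,:3])+p[:3],st)-C[:,3:]).ravel(),[.52,-.157,.088,0,0,0]);print(f.x.round(4),np.abs(f.fun).max())
print(r.sign_off())
E
```

```text
[ 5.198e-01 -1.535e-01  7.200e-02  1.640e-02  3.000e-04  1.030e-02] 1.9501096892604437
the job is handed in; nothing more can be done
None
```

I turned the wheel about half a turn by pushing its peg round by the near side. The tote ended at about 3.15 rad, with its close-shoulder end on the far side. I then lifted the caddy by its grip, lowered it in 1 mm steps until it touched at about 9 N, let go and backed straight up. The job was handed in at about 19 s.

**Before letting go:** a fit in the wrist picture put the caddy within about 1 mm and 0.001 rad of the tote's centre. Its underside was about 58 mm above the tote's, with its low end towards the robot.

**After letting go:** the pictures showed it level inside the rim, with nothing touching it and the cup, plate, jar and tape apparently where they were. I did not measure their positions again.

**Disagreement:** a last coarse fit, from hand-read pixels in the more distant picture, gave tilts of 0.01 rad or less. It also put the underside at 72 mm above the bench instead of 88 mm and moved the centre by about 4 mm, with errors up to 2 px. I put that down to poor depth, because it contradicts the finer fit and the contact height, but I did not measure again before handing in.

**Not confirmed:** the shells were hidden under the caddy at the end. They were last seen upright in the tote before the set-down.

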